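Pack out a battery cell in its compression jig and hold the stack squeezed

ROBOT

A 7-joint arm with a two-finger parallel gripper is mounted at the origin on the work surface. World frame = base frame: x ahead of the robot, y to its left, z up, the work surface at z = 0. Lengths are in m, angles in rad, forces in N, time in s.
With the tool pointing down it reaches from about 0.35 to 0.9 m from the base axis. Payload 7.2 kg.
Tool frame: the origin (TCP) lies at the very end of the fingers, on their centre line; the grasp point (between the pads) lies 19 mm behind it (arm.pinch_z is the distance from the TCP to the grasp point, in m); z points along the fingers, y is the line along which they close (so a half turn about z gives the same grasp; the last joint's range is limited). The gripper opens to 88 mm and grips with 3 to 60 N. Pads are 20 mm wide; open, the fingers measure 115 mm over their backs; the gripper's body (75 mm by 178 mm) begins 61 mm behind the grasp point.
Start: joints at [1.182, 0.411, -0.013, 1.596, 0.006, 1.134, -0.082], TCP at [0.197, -0.593, 0.192] pointing down, gripper open.
Joint ranges: [-2.95, 2.95], [-0.29, 1.99], [-1.47, 1.44], [0.14, 2.54], [-1.03, 4.17], [0.13, 1.85], [-2.86, 2.86]. Speed limits (rad/s): [2.39, 2.39, 3.01, 3.01, 3.14, 3.14, 3.14].

INTERFACE

Orientations are given as a unit quaternion [w, x, y, z].
In Python, from workcell import arm, eyes gives the robot as it stands.
- The arm moves only by the tool jog_arm, never from a script. Its argument "increments" is a list of rows, each a list of 5 numbers: the shift along the tool's x, y, z in mm, then the turn about the tool's z in degrees, then the finger opening in mm, from 0 to 87.8. In form: [[x, y, z, twist, gripper], ...]. A call has 1 to 20 rows; each row is the pose to reach, as a shift and turn from the pose commanded when the call began, along the tool's axes at that moment; what a row does not reach only later rows make up. A row lasts 1/10 s, in which the tool goes at most 50 mm and 8.59 degrees, less where a joint would pass 70% of its speed; a pose out of reach is approached as far as the arm can. A call with a gripper value outside its range is refused whole. The fingers move at their own pace and stop on an object; "force" is the grip in N (left out, the last holds). Time passes only in rows, so rows that repeat a pose let the fingers close. It gives the time, the measured TCP pose, the force, the opening and the grip force at its end, in the units of the state.
- arm.sense(): the state, without advancing time (a new reading comes with each control period).
- eyes.grab_frame(name): name is "scene" or "side" or "wrist"; returns the picture (480x640x3 uint8, red, green, blue); there is no depth.
- eyes.camera_model(name): a dict with "K" (3x3 intrinsics, pixels), "cam_to_world" (4x4, takes a point from camera to world coordinates); the wrist camera has in their place "hand_eye" (4x4, takes a point from camera to tool coordinates, whose origin is the TCP and whose axes are the flange's). Camera axes: x right, y down, z forward; pixel columns grow to the right and rows downward; lengths in m; the calibration is good to about 2 mm. A picture is of the moment at which its call begins: read the wrist's pose just before it. camera_model takes no time and is no camera call.
- arm.close_job(): hands the job in; it is judged then, once.
The state is a dict: "t": time; "joints": joint angles; "joint_vel": joint speeds; "effort": joint torques, N m; "tool_pos": TCP position; "eef_rot": TCP orientation; "force": force on the tool from outside, world axes, zero at the start; "ft_torque": the same for the moment, N m; "grip_width": finger opening in m; "finger_force": force on a finger pad.
Only numpy, scipy, OpenCV 4.12 (cv2) and the standard library are available. Lean on these libraries where they do the work, as an engineer would, in place of code of your own. Each camera call takes 0.05 s, during which the arm holds its last target. There are 200 camera calls.

TASK

The battery cell in the compression jig is too thin for the jig: the sliding pressure plate comes up against its stop nuts before it reaches the cell. Without tipping the cell, stand spacers from the rack upright on the jig's floor in the gap between the cell and the pressure plate until the plate, pushed towards the cell, closes firmly on the row and you feel no play left. Finish while still holding it: keep the gripper pressing the plate against the stack so that spacers and cell stay squeezed against the end plate (I will then run up the wing nuts), leave the spare spacers in their rack, and do not disturb the other things on the bench.

Things in the scene. Friction and masses are not known exactly. Their poses are not given: they have to be found in the camera images.
- jig: Fixed aluminium jig: base 120 (x) x 205 (y) x 12 mm high. Row runs along its y: end plate, cell, gap, pressure plate, finger space, low cross bar (y 102-114, top 48 mm high). Origin on the bench on the row's centre line, z up. Two 8 mm rods along y at x = +-43, 32 mm high, with nuts. Guide lips 6 mm above the floor at x = +-32.5.
- press_plate: Sliding aluminium plate, 108 (x) x 12 (y) mm, 62 mm high, with a grip lug on the middle of its top edge: 14 (x) x 9 mm (y 3 to 12), 26 high. Origin on the jig floor under the middle of its front face (towards the cell); body at y 0 to 12, axes as the jig's. Starts fully back (front at jig y = 45); slides to jig -y by at most 22 mm to stop nuts; 1 N friction, no spring. 45 mm free behind it.
- end_plate: Fixed aluminium end plate of the jig, 108 (x) x 12 (y) mm, 62 mm high, held on the rods by nuts; its place along the row differs from run to run. Origin on the jig floor under the middle of its inner face (towards the cell), axes as the jig's.
- cell: Prismatic cell, metal can in dark sleeve, 60 (x) x 27 (y) x 55 mm high, 60 with terminals, 0.2-0.3 kg, loose, stands on the jig floor (12 mm above the bench) at the end plate. Origin at the underside, middle of the edge at the end plate; it lies at y 0 to 27, axes as the jig's. From its y = 27 face to the retracted pressure plate is 38 to 62 mm: two or three spacers.
- rack: Grey plastic rack, fixed, 78 (x) x 104 (y) x 42 mm high, floor 6 mm thick; four slots at y = -36, -12, 12, 36 mm, each 18 mm wide, a spacer standing in each. Origin on the bench under its centre. Jig and rack may swap sides; both may be turned up to 20 degrees.
- spacer1: Spacer, all four alike: brown phenolic plate 60 (x) x 14 (y, its thickness) x 64 mm high, with an aluminium pull post on the middle of its top edge, 14 mm wide (x), 8 mm thick (y), 26 mm high (90 mm in all); about 85 g. Grip it by the post, closing along x. Origin under its centre; z up. Starts in a slot of the rack, parallel to it.
- spacer2: Spacer, all four alike: brown phenolic plate 60 (x) x 14 (y, its thickness) x 64 mm high, with an aluminium pull post on the middle of its top edge, 14 mm wide (x), 8 mm thick (y), 26 mm high (90 mm in all); about 85 g. Grip it by the post, closing along x. Origin under its centre; z up.
- spacer3: Spacer, all four alike: brown phenolic plate 60 (x) x 14 (y, its thickness) x 64 mm high, with an aluminium pull post on the middle of its top edge, 14 mm wide (x), 8 mm thick (y), 26 mm high (90 mm in all); about 85 g. Grip it by the post, closing along x. Origin under its centre; z up.
- spacer4: Spacer, all four alike: brown phenolic plate 60 (x) x 14 (y, its thickness) x 64 mm high, with an aluminium pull post on the middle of its top edge, 14 mm wide (x), 8 mm thick (y), 26 mm high (90 mm in all); about 85 g. Grip it by the post, closing along x. Origin under its centre; z up.
- spool: Bystander: solder spool, 54 mm across, 38 mm high, standing on the bench; origin under its centre.
- tape: Bystander: roll of black tape, 80 mm across, 19 mm high, lying on the bench; origin under its centre.
- bottle: Bystander: white plastic bottle, 54 mm across, 130 mm high, standing on the bench; origin under its centre.

How it is judged:
By the outcome, as a careful person would: the job done as asked, in the order asked, and still so for the second after the job is handed in, while the arm keeps its last pose, push and grip.
It also fails if it takes over 72 s, if anything falls off the work surface, if the arm or the gripper's body presses on something with over 40 N, if the wrist force passes 120 N, or if a joint passes its speed limit or range.

## Working session

There is one attempt and no reset: what is moved stays moved. The work goes in short steps, Python scripts to look and compute and a tool call to move; the robot and the scene stay as the last step left them, time stands still between calls to the robot, and variables do not carry over. Pictures are saved under pics/ and viewed, at most 10 in all, crops included, and the job is handed in when it is done.

Besides the shell and the picture viewer there is one more tool, called after "Request:" as name(argument=value, ...) on one line, values as JSON. jog_arm: Moves the arm, as the interface text tells. Its arguments: {"type":"object","properties":{"increments":{"type":"array","items":{"type":"array","items":{"type":"number"}}},"force":{"type":"number"}},"required":["increments"]}

```bash
ls; mkdir -p pics; python3 - <<'E'
from workcell import arm, eyes
import cv2, numpy as np
for n in ("scene","side"):
    cv2.imwrite(f"pics/{n}0.png", eyes.grab_frame(n)[:,:,::-1])
    m=eyes.camera_model(n); print(n, np.round(m["K"],1).tolist(), np.round(m["cam_to_world"],3).tolist())
print(np.round(eyes.camera_model("wrist")["hand_eye"],4).tolist())
s=arm.sense(); print({k:np.round(v,4).tolist() for k,v in s.items()})
E
```

```text
pics
scene [[503.6, 0.0, 311.7], [0.0, 503.6, 248.1], [0.0, 0.0, 1.0]] [[0.503, 0.748, -0.433, 1.009], [0.864, -0.437, 0.249, -0.273], [-0.003, -0.5, -0.866, 1.049], [0.0, 0.0, 0.0, 1.0]]
side [[452.5, 0.0, 311.6], [0.0, 452.5, 243.4], [0.0, 0.0, 1.0]] [[-0.919, -0.237, 0.314, 0.249], [-0.393, 0.557, -0.731, 0.651], [-0.002, -0.796, -0.605, 0.579], [0.0, 0.0, 0.0, 1.0]]
[[-0.0006, -0.9642, -0.2652, 0.0717], [1.0, -0.0007, 0.0002, -0.0005], [-0.0004, -0.2652, 0.9642, -0.1923], [0.0, 0.0, 0.0, 1.0]]
{'t': 0.1, 'joints': [1.1818, 0.4118, -0.0127, 1.5969, 0.0056, 1.1343, -0.0822], 'joint_vel': [0.0001, -0.0019, 0.0011, -0.0042, 0.0009, -0.0001, 0.0007], 'effort': [0.0014, -58.9099, 0.643, -29.171, -0.0538, 0.0146, 0.0], 'tool_pos': [0.1969, -0.5927, 0.1914], 'eef_rot': [-0.0007, 0.9872, 0.1597, -0.0001], 'force': [-0.0272, 0.9438, 0.2042], 'ft_torque': [-0.0022, 0.0292, 0.0143], 'finger_force': 0.0, 'grip_width': 0.0878}
```

View pics/scene0.png

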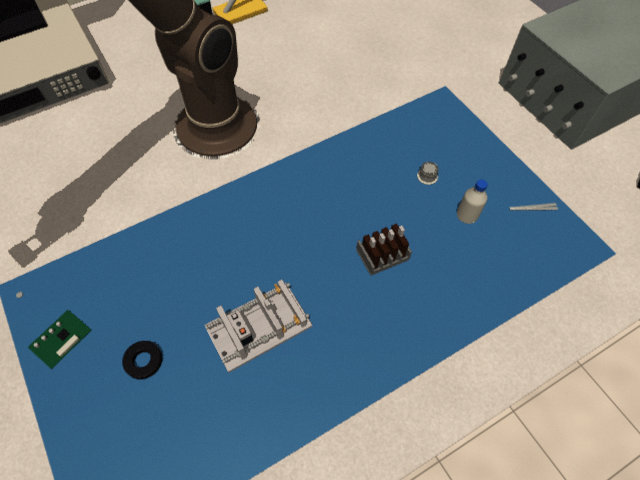

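View pics/side0.png

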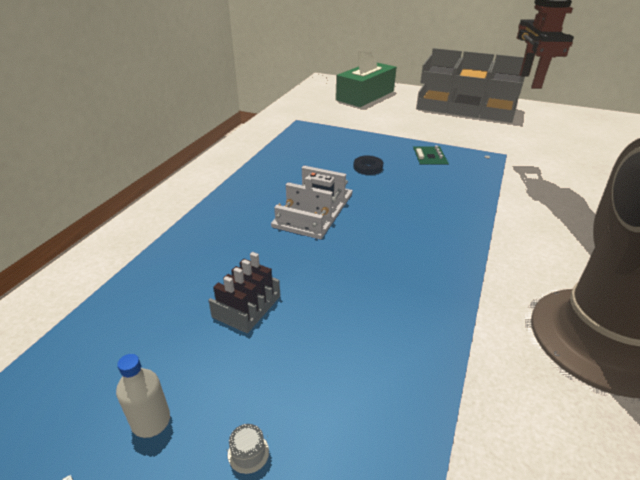

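The scene view shows the jig around (258,330), with the end plate and cell at left, the pressure plate near (268,310) and the cross bar near (293,300). The rack is at (385,250), the spool at (428,173), the bottle at (470,205) and the tape at (143,360). The side view agrees with this.

```bash
cat > h.py <<'E'
import numpy as np, cv2
from scipy.spatial.transform import Rotation as R
from workcell import arm, eyes
def T_tool(s):
    q=s["eef_rot"]; T=np.eye(4); T[:3,:3]=R.from_quat([q[1],q[2],q[3],q[0]]).as_matrix(); T[:3,3]=s["tool_pos"]; return T
def cam(n, s=None):
    m=eyes.camera_model(n); K=np.array(m["K"])
    return K, (np.array(m["cam_to_world"]) if n!="wrist" else T_tool(s)@np.array(m["hand_eye"]))
def ray(K,C,px,z):
    d=C[:3,:3]@np.linalg.solve(K,[px[0],px[1],1.]); o=C[:3,3]
    return o+d*(z-o[2])/d[2]
def proj(K,C,P):
    P=np.atleast_2d(P); c=(P-C[:3,3])@C[:3,:3]; u=c@K.T; return u[:,:2]/u[:,2:]
def rel(s,dw):  # world shift (m) -> tool shift mm
    return T_tool(s)[:3,:3].T@np.array(dw)*1000
E
python3 - <<'E'
from h import *
K,C=cam("scene")
for n,p,z in [("jigBL",(230,367),.0),("jigBR",(311,325),0),("endtop",(230,322),.07),("bar",(293,305),.048),("rack",(385,262),0),("posts",(387,240),.09),("p1",(374,239),.095),("p4",(401,230),.095),("tape",(143,360),0.01),("spool",(428,175),.02),("bottle",(469,215),0)]:
    print(n,ray(K,C,p,z).round(3))
print(np.round(eyes.camera_model("wrist")["K"],1).tolist())
E
```

```text
jigBL [ 0.648 -0.266  0.   ]
jigBR [ 0.653 -0.071  0.   ]
endtop [ 0.586 -0.226  0.07 ]
bar [ 0.61  -0.09   0.048]
rack [0.604 0.16  0.   ]
posts [0.595 0.158 0.09 ]
p1 [0.581 0.133 0.095]
p4 [0.591 0.198 0.095]
tape [ 0.545 -0.419  0.01 ]
spool [0.457 0.391 0.02 ]
bottle [0.599 0.417 0.   ]
[[373.4, 0.0, 316.1], [0.0, 373.4, 237.5], [0.0, 0.0, 1.0]]
```

Request:
jog_arm(increments=[[522,-293,-10,-72,87],[522,-293,-10,-72,87],[522,-293,-10,-72,87],[522,-293,-10,-72,87],[522,-293,-10,-72,87],[522,-293,-10,-72,87],[522,-293,-10,-72,87],[522,-293,-10,-72,87],[522,-293,-10,-72,87],[522,-293,-10,-72,87],[522,-293,-10,-72,87],[522,-293,-10,-72,87],[522,-293,-10,-72,87],[522,-293,-10,-72,87],[522,-293,-10,-72,87],[522,-293,-10,-72,87],[522,-293,-10,-72,87]])

```text
t: 1.8
tool_pos: [0.5994, -0.1521, 0.2023]
eef_rot: [0.0, 0.706, 0.709, -0.0]
force: [0.5, 0.9, -0.0]
grip_width: 0.0872
finger_force: 0.0
```

```bash
python3 - <<'E'
from h import *
import pickle
s=arm.sense(); im=eyes.grab_frame("wrist"); cv2.imwrite("pics/w1.png",im[:,:,::-1]); pickle.dump(s,open("w1.pkl","wb"))
print(s["t"],s["tool_pos"],s["eef_rot"],s["joints"])
E
```

```text
1.8 [ 0.59935482 -0.15205907  0.20225749] [ 1.76942207e-04  7.05574786e-01  7.08635391e-01 -2.69719944e-04] [ 0.50103096  0.43362554 -0.46052713  1.57696257  0.20413483  1.17899037
  0.00344442]
```

View pics/w1.png

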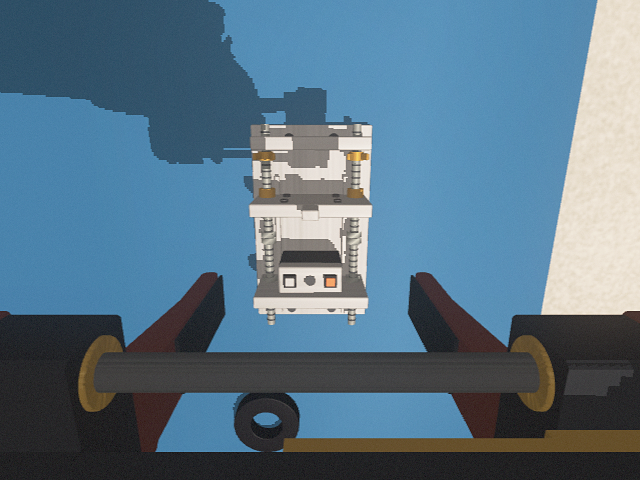

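The jig is at columns 248–373, rows 123–325, nearly square to the tool. The cell lies at rows 250–292 and the pressure plate's top edge at rows 193–217. I'll go to the rack view and crop both images.

Request:
jog_arm(increments=[[330,0,0,0,87],[330,0,0,0,87],[330,0,0,0,87],[330,0,0,0,87],[330,0,0,0,87],[330,0,0,0,87],[330,0,0,0,87],[330,0,0,0,87],[330,0,0,0,87],[330,0,0,0,87]])

```text
t: 2.85
tool_pos: [0.5983, 0.1772, 0.202]
eef_rot: [0.0, 0.706, 0.709, -0.0]
force: [-0.0, 0.2, -0.3]
grip_width: 0.087
finger_force: 0.0
```

```bash
python3 - <<'E'
from h import *
import pickle
s=arm.sense(); im=eyes.grab_frame("wrist")[:,:,::-1]; cv2.imwrite("pics/w2.png",im); pickle.dump(s,open("w2.pkl","wb"))
print(s["t"],s["tool_pos"],s["eef_rot"])
a=cv2.imread("pics/w1.png")[120:330,240:380]; a=cv2.resize(a,None,fx=2.8,fy=2.8,interpolation=2)
b=im[100:310,240:380]; b=cv2.resize(b,None,fx=2.8,fy=2.8,interpolation=2)
cv2.imwrite("pics/c1.png",np.hstack([a,b]))
E
```

```text
2.85 [0.5983266  0.17718515 0.20203469] [ 4.78605782e-04  7.05685896e-01  7.08524526e-01 -4.26784144e-04]
```

View pics/c1.png

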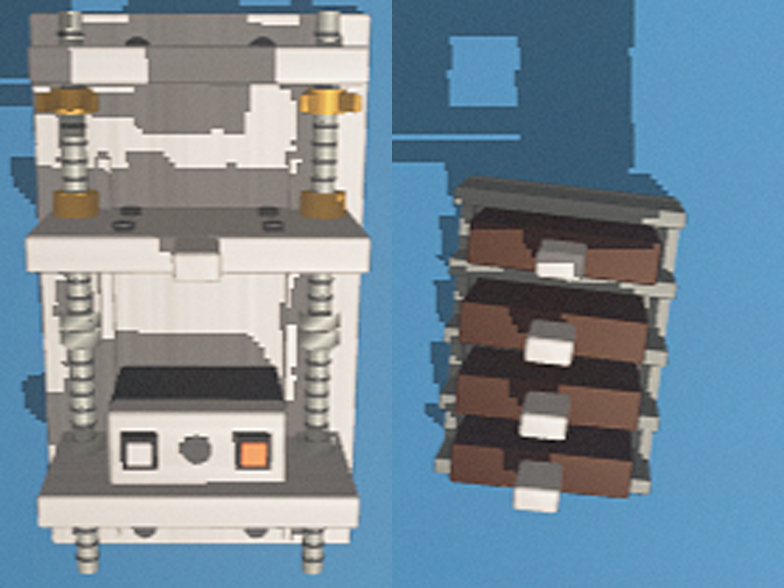

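The left crop shows the jig: pressure plate top face at rows 238–272, lug top at (197,266), cell top at rows 403–483, end plate inner edge at row 495. The right crop shows the rack turned a few degrees, with post tops near (557,263), (549,349), (543,425) and (536,499).

```bash
python3 - <<'E'
from h import *
import pickle
def pts(w,off,L,z):
    K,C=cam("wrist",pickle.load(open(w,"rb")))
    return np.array([ray(K,C,((u-.9)/2.8+off[0],(v-.9)/2.8+off[1]),z)*1000 for u,v in L]).round(1)
J=lambda L,z: pts("w1.pkl",(240,120),L,z)
print("plate front/back",J([(26,272),(369,272),(28,238),(369,238)],.074).tolist())
print("lug",J([(174,252),(219,252),(174,280),(220,280)],.100).tolist())
print("end",J([(37,497),(358,493),(39,527),(357,524)],.074).tolist())
print("cell",J([(108,403),(284,401),(110,483),(286,483)],.067).tolist())
print("bar",J([(28,84),(368,83)],.048).tolist())
print("posts",pts("w2.pkl",(240,100),[(557,263),(549,349),(543,425),(536,499)],.096).tolist())
E
```

```text
plate front/back [[539.6, -149.2, 74.0], [647.0, -148.8, 74.0], [540.7, -138.4, 74.0], [646.5, -138.0, 74.0]]
lug [[587.0, -137.5, 100.0], [599.9, -137.5, 100.0], [586.9, -145.7, 100.0], [600.2, -145.7, 100.0]]
end [[539.9, -225.7, 74.0], [646.6, -223.8, 74.0], [540.1, -236.6, 74.0], [646.7, -235.1, 74.0]]
cell [[563.5, -195.0, 67.0], [621.8, -194.0, 67.0], [563.5, -223.6, 67.0], [623.1, -223.4, 67.0]]
bar [[538.2, -92.8, 48.0], [648.0, -92.1, 48.0]]
posts [[695.7, 204.4, 96.0], [695.7, 179.1, 96.0], [695.9, 155.7, 96.0], [695.9, 132.1, 96.0]]
```

```bash
python3 - <<'E'
from h import *
import pickle
def pts(w,off,L,z):
    K,C=cam("wrist",pickle.load(open(w,"rb")))
    return np.array([ray(K,C,((u-.9)/2.8+off[0],(v-.9)/2.8+off[1]),z)*1000 for u,v in L]).round(1)
u=392
P=pts("w2.pkl",(240,100),[(557-u,263),(549-u,349),(543-u,425),(536-u,499)],.096);print("posts",P.tolist())
print("plates L/R lower top edge",pts("w2.pkl",(240,100),[(461-u,305+5),(646-u,335+12),(451-u,480),(631-u,496)],.07).tolist())
print("rack top y+ edge z42",pts("w2.pkl",(240,100),[(457-u,202),(683-u,224)],.042).tolist())
E
```

```text
posts [[583.3, 204.0, 96.0], [580.8, 178.7, 96.0], [578.7, 155.3, 96.0], [576.3, 131.7, 96.0]]
plates L/R lower top edge [[551.7, 185.0, 70.0], [610.2, 173.2, 70.0], [546.5, 127.9, 70.0], [605.9, 122.5, 70.0]]
rack top y+ edge z42 [[547.7, 216.0, 42.0], [623.2, 209.0, 42.0]]
```

Request:
jog_arm(increments=[[-45.4,-22.2,60,5.6,44],[-45.4,-22.2,60,5.6,44],[-45.4,-22.2,60,5.6,44],[-45.4,-22.2,100,5.6,44],[-45.4,-22.2,115,5.6,44],[-45.4,-22.2,125,5.6,44],[-45.4,-22.2,129,5.6,44],[-45.4,-22.2,129,5.6,44],[-45.4,-22.2,129,5.6,44],[-45.4,-22.2,129,5.6,5],[-45.4,-22.2,129,5.6,5],[-45.4,-22.2,129,5.6,5],[-45.4,-22.2,129,5.6,5],[-45.4,-22.2,129,5.6,5],[-45.4,-22.2,129,5.6,5]], force=35)

```text
t: 4.4
tool_pos: [0.5759, 0.134, 0.0731]
eef_rot: [0.0, 0.739, 0.674, -0.0]
force: [0.3, -0.5, -0.1]
grip_width: 0.0051
finger_force: 0.0
```

The fingers closed to 5 mm on nothing, so I'll take a picture.

```bash
python3 - <<'E'
from h import *
import pickle
s=arm.sense(); im=eyes.grab_frame("wrist")[:,:,::-1]; pickle.dump(s,open("w3.pkl","wb")); cv2.imwrite("pics/w3.png",im)
sd=eyes.grab_frame("side")[:,:,::-1]; c=cv2.resize(sd[200:360,160:320],(480,480),interpolation=2)
cv2.imwrite("pics/c3.png",np.hstack([cv2.resize(im[:, 160:480],(320,480)),c])); print(s["tool_pos"],s["eef_rot"],s["joints"])
K,C=cam("wrist",s); print(proj(K,C,s["tool_pos"]))
E
```

```text
[0.57593405 0.13395944 0.07313814] [ 9.47929382e-06  7.38571709e-01  6.74174926e-01 -2.50319511e-05] [ 0.04847652  0.53009915 -0.48818256  1.77536751  0.30473693  0.91160901
 -0.66257742]
[[317.66981347 271.96549936]]
```

View pics/c3.png

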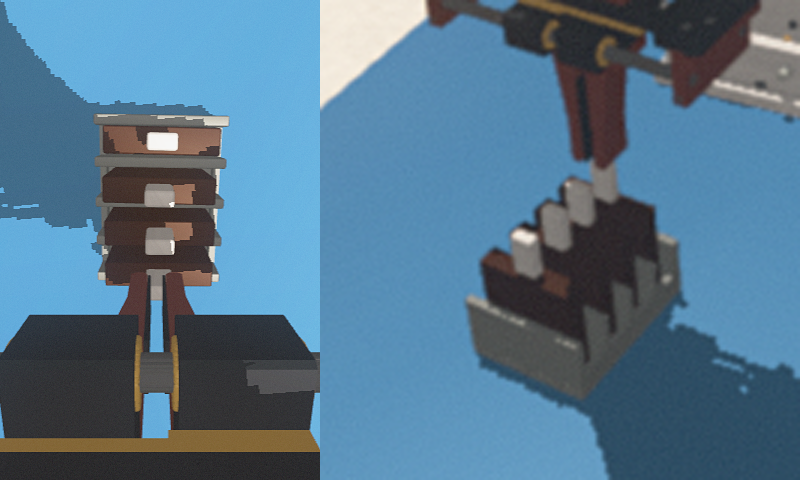

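```bash
python3 - <<'E'
from h import *
import pickle
s=pickle.load(open("w3.pkl","rb")); t=s["tool_pos"]
K,C=cam("side")
f=lambda p:((p-[160,200])*3+[320,0]).round()
print("side crop px: TCP",f(proj(K,C,t)),"post4 top/bot",f(proj(K,C,[[.5763,.1317,.096],[.5763,.1317,.07]])), "post1 top",f(proj(K,C,[.5833,.204,.096])))
K,C=cam("wrist",s)
print("wrist posts", (proj(K,C,[[.5833,.204,.096],[.5808,.1787,.096],[.5787,.1553,.096],[.5763,.1317,.096],[.5763,.1317,.07]])-[160,0]).round())
s=arm.sense();print(s["grip_width"],s["finger_force"])
E
```

```text
side crop px: TCP [[608. 195.]] post4 top/bot [[606. 162.]
 [610. 197.]] post1 top [[529. 236.]]
wrist posts [[160. 140.]
 [160. 197.]
 [160. 246.]
 [159. 293.]
 [159. 274.]]
0.004807381924503131 0.0
```

```bash
python3 - <<'E'
import cv2,numpy as np
im=cv2.imread("pics/w3.png")[240:330,265:365]
cv2.imwrite("pics/c4.png",cv2.resize(im,None,fx=6,fy=6,interpolation=2))
E
```

```text
(no output)
```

View pics/c4.png

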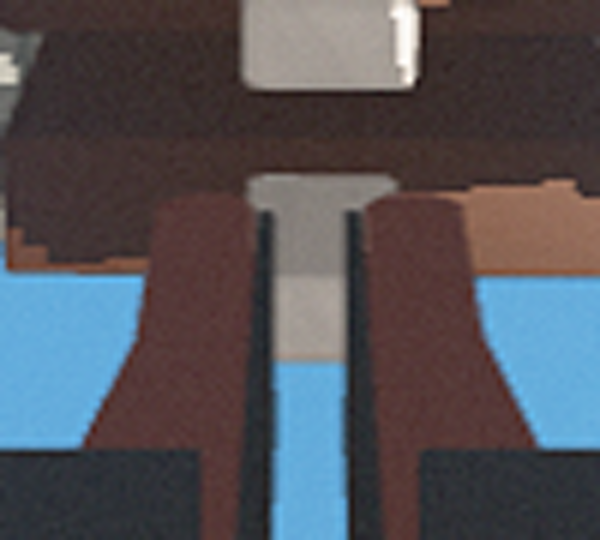

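The post is where I measured it. Seen from the wrist and the side, the fingertips hover at or just above its top (z≈0.095), about 22 mm higher than the reported TCP. I'll check pinch_z.

```bash
python3 - <<'E'
from h import *
print(arm.pinch_z,[a for a in dir(arm) if a[0]!='_'])
# fingertip height from side image: crop (600,165)
K,C=cam("side"); s=arm.sense(); x,y,z=s["tool_pos"]
for dz in (0,.01,.02,.025): print(dz,((proj(K,C,[x,y,z+dz])-[160,200])*3+[320,0]).round())
E
```

```text
0.0187 ['Unreachable', 'close_job', 'pinch_z', 'sense']
0 [[608. 195.]]
0.01 [[607. 182.]]
0.02 [[605. 168.]]
0.025 [[605. 161.]]
```

Request:
jog_arm(increments=[[-2,0.3,0,0,30],[-2,0.3,0,0,40],[-2,0.3,0,0,40],[-2,0.3,2,0,40],[-2,0.3,4,0,40],[-2,0.3,6,0,40],[-2,0.3,6,0,40]])

```text
t: 5.2
tool_pos: [0.5758, 0.1319, 0.0667]
eef_rot: [-0.0, 0.739, 0.674, -0.0]
force: [-0.2, -1.0, -0.1]
grip_width: 0.0402
finger_force: 0.0
```

No contact at reported z 0.067, below the spacer's top edge, so the true tip is higher. I'll continue down and grip.

Request:
jog_arm(increments=[[0,0,4,0,40],[0,0,8,0,40],[0,0,11,0,40],[0,0,13,0,40],[0,0,13,0,40]])

```text
t: 5.7
tool_pos: [0.5758, 0.1319, 0.0537]
eef_rot: [-0.0, 0.739, 0.674, -0.0]
force: [-0.6, -0.5, -0.3]
grip_width: 0.0401
finger_force: 0.0
```

Request:
jog_arm(increments=[[0,0,0,0,5],[0,0,0,0,5],[0,0,0,0,5],[0,0,0,0,5],[0,0,0,0,5]], force=35)

```text
t: 6.2
tool_pos: [0.5762, 0.1319, 0.0543]
eef_rot: [0.0, 0.739, 0.674, 0.0]
force: [0.6, -0.6, 0.7]
grip_width: 0.0135
finger_force: 35.0
```

Gripped at 13.5 mm with 35 N. I'll lift and carry it over the gap.

Request:
jog_arm(increments=[[0,0,-20,0,5],[0,0,-60,0,5],[0,0,-100,0,5],[0,0,-125,0,5],[-20,3,-125,0,5],[-60,9,-125,-1,5],[-100,15,-125,-2,5],[-140,21,-125,-3,5],[-180,27,-125,-4,5],[-220,33,-125,-5,5],[-255,39,-125,-5.7,5],[-285,43,-125,-5.7,5],[-305,45.5,-125,-5.7,5],[-313,46.1,-125,-5.7,5],[-313,46.1,-125,-5.7,5],[-313,46.1,-125,-5.7,5],[-313,46.1,-125,-5.7,5]])

```text
t: 7.9
tool_pos: [0.5937, -0.182, 0.1793]
eef_rot: [-0.0, 0.703, 0.711, 0.0]
force: [-0.0, 0.5, -1.4]
grip_width: 0.0135
finger_force: 35.0
```

```bash
python3 - <<'E'
from h import *
import pickle
s=arm.sense(); im=eyes.grab_frame("wrist")[:,:,::-1]; pickle.dump(s,open("w5.pkl","wb")); cv2.imwrite("pics/w5.png",im)
print(s["tool_pos"],s["eef_rot"],s["grip_width"],s["finger_force"])
cv2.imwrite("pics/c5.png",cv2.resize(im[100:340,180:460],None,fx=2.4,fy=2.4,interpolation=2))
E
```

```text
[ 0.59370899 -0.18197258  0.17926259] [-1.72688780e-04  7.03307085e-01  7.10886090e-01  2.85467419e-04] 0.013454917835540675 34.99269425868988
```

View pics/c5.png

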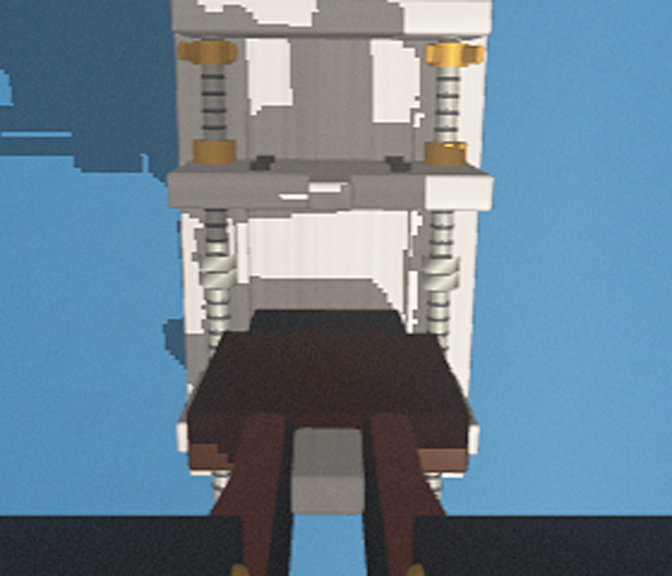

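The spacer is held square and upright, with its bottom front edge at crop row 332. The cell's foot is at row 310 and the plate's front top edge at row 207. I'll check the clearances.

```bash
python3 - <<'E'
from h import *
import pickle
K,C=cam("wrist",pickle.load(open("w5.pkl","rb")))
f=lambda u,v,z:(ray(K,C,(180+(u-.7)/2.4,100+(v-.7)/2.4),z)*1000).round(1)
print("cell foot",f(250,310,.012),f(403,310,.012)); print("plate front top",f(172,206,.074),f(490,206,.074))
print("spacer front bottom L,R",f(218,332,.131),f(437,332,.131)); print("spacer top front",f(189,444,.195),f(467,444,.195))
E
```

```text
cell foot [ 561.1 -199.7   12. ] [ 624.3 -199.    12. ]
plate front top [ 541.  -148.8   74. ] [ 646.5 -147.8   74. ]
spacer front bottom L,R [ 562.3 -176.2  131. ] [ 623.3 -175.6  131. ]
spacer top front [ 563.6 -183.2  195. ] [ 622.4 -182.6  195. ]
```

Request:
jog_arm(increments=[[-2,0,20,0,5],[-2,0,50,0,5],[-2,0,80,0,5],[-2,0,100,0,5],[-2,0,110,0,5],[-2,0,114,0,5],[-2,0,116,0,5],[-2,0,117,0,5],[-2,0,117.5,0,5],[-2,0,118,0,5],[-2,0,118,0,5]])

```text
t: 9.05
tool_pos: [0.5937, -0.1861, 0.0616]
eef_rot: [0.0, 0.704, 0.71, 0.0]
force: [0.0, -0.2, -1.3]
grip_width: 0.0137
finger_force: 35.0
```

Request:
jog_arm(increments=[[0,0,0.7,0,5],[0,0,1.4,0,5],[0,0,1.4,0,5]])

```text
t: 9.35
tool_pos: [0.5939, -0.186, 0.0601]
eef_rot: [0.0, 0.704, 0.71, 0.0]
force: [0.6, 0.0, 2.7]
grip_width: 0.0134
finger_force: 35.0
```

Request:
jog_arm(increments=[[0,0,0,0,36],[0,0,0,0,36],[0,0,-1,0,36],[0,0,-30,0,36],[0,0,-70,0,36],[45,-2,-70,2,36],[90,-4,-70,3,36],[135,-5,-70,4,36],[180,-7,-70,5,36],[225,-9,-70,5.8,36],[270,-10,-70,5.8,36],[310,-11,-70,5.8,36],[332,-12,-70,5.8,36],[341.4,-12.3,-70,5.8,36],[341.4,-12.3,-70,5.8,36],[341.4,-12.3,-70,5.8,36],[341.4,-12.3,-40,5.8,36]])

```text
t: 11.05
tool_pos: [0.5816, 0.154, 0.1028]
eef_rot: [0.002, 0.74, 0.672, 0.003]
force: [0.9, 0.5, -1.4]
grip_width: 0.0357
finger_force: 0.0
```

Request:
jog_arm(increments=[[0,0,10,0,36],[0,0,20,0,36],[0,0,20,0,36]])

```text
t: 11.35
tool_pos: [0.5778, 0.1541, 0.0786]
eef_rot: [-0.0, 0.74, 0.673, -0.001]
force: [0.1, -0.6, -0.2]
grip_width: 0.0361
finger_force: 0.0
```

Settled within 1.2 mm of the post, so I'll descend and grip.

Request:
jog_arm(increments=[[1.2,0.8,10,0,36],[1.2,0.8,19,0,36],[1.2,0.8,24,0,36],[1.2,0.8,24,0,36],[1.2,0.8,24,0,36],[1.2,0.8,24,0,5],[1.2,0.8,24,0,5],[1.2,0.8,24,0,5],[1.2,0.8,24,0,5],[1.2,0.8,24,0,5]], force=35)

```text
t: 12.35
tool_pos: [0.5795, 0.1565, 0.056]
eef_rot: [0.0, 0.739, 0.674, 0.0]
force: [0.7, -0.1, 0.6]
grip_width: 0.0131
finger_force: 35.0
```

Request:
jog_arm(increments=[[0,0,-20,0,5],[0,0,-60,0,5],[0,0,-100,0,5],[0,0,-125,0,5],[-20,3,-125,0,5],[-60,9,-125,-1,5],[-100,14,-125,-2,5],[-140,19,-125,-3,5],[-180,25,-125,-4,5],[-220,31,-125,-5,5],[-255,36,-125,-5.7,5],[-285,40,-125,-5.7,5],[-307,42.5,-125,-5.7,5],[-318,43.6,-125,-5.7,5],[-318,43.6,-125,-5.7,5],[-318,43.6,-125,-5.7,5],[-318,43.6,-80,-5.7,5],[-318,43.6,-80,-5.7,5]])

```text
t: 14.15
tool_pos: [0.59, -0.1617, 0.1314]
eef_rot: [-0.004, 0.704, 0.71, -0.002]
force: [-0.9, 0.1, -1.5]
grip_width: 0.0133
finger_force: 35.0
```

```bash
python3 - <<'E'
from h import *
import pickle
s=arm.sense(); im=eyes.grab_frame("wrist")[:,:,::-1]; pickle.dump(s,open("w6.pkl","wb")); cv2.imwrite("pics/w6.png",im)
print(s["tool_pos"],s["eef_rot"],s["grip_width"],s["finger_force"])
cv2.imwrite("pics/c6.png",cv2.resize(im[100:340,180:460],None,fx=2.4,fy=2.4,interpolation=2))
E
```

```text
[ 0.59001771 -0.16165384  0.1313844 ] [-0.00356976  0.70378112  0.71040555 -0.0018288 ] 0.013286800099612205 34.99949634075165
```

View pics/c6.png

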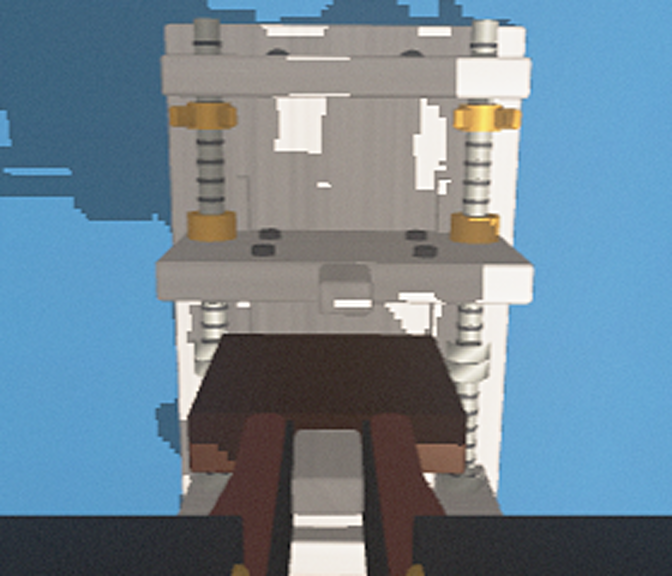

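The second spacer is upright ahead of the plate's front edge (row 300), with its own bottom edge at row 335. I'll let it settle and check the clearance.

Request:
jog_arm(increments=[[0,0,0,0,5],[0,0,0,0,5]])

```text
t: 14.4
tool_pos: [0.5943, -0.1637, 0.1376]
eef_rot: [0.001, 0.704, 0.71, 0.001]
force: [0.4, 0.5, -0.6]
grip_width: 0.0133
finger_force: 35.0
```

```bash
python3 - <<'E'
from h import *
import pickle
s=pickle.load(open("w6.pkl","rb")); K,C=cam("wrist",s)
f=lambda u,v,z:(ray(K,C,(180+(u-.7)/2.4,100+(v-.7)/2.4),z)*1000).round(1)
print("plate front top",f(158,300,.074),f(533,302,.074)); print("spacer front bottom L,R",f(221,335,.0815),f(436,336,.0815)); 
# first spacer's expected top: post top front
print("first post top, u 290-362 v 540-?",f(290,540,.102),f(362,540,.102))
E
```

```text
plate front top [ 540.  -149.1   74. ] [ 647.4 -148.5   74. ]
spacer front bottom L,R [ 558.9 -157.2   81.5] [ 619.2 -156.8   81.5]
first post top, u 290-362 v 540-? [ 579.1 -209.6  102. ] [ 598.9 -209.4  102. ]
```

```bash
python3 - <<'E'
from h import *
import pickle
s=pickle.load(open("w6.pkl","rb")); K,C=cam("wrist",s)
g=lambda n,*p:print(n,((proj(K,C,np.array(p)/1000)-[180,100])*2.4).round().tolist())
g("first post top f/b, base f",[593.5,-183,102],[593.5,-191,102],[593.5,-183,76])
g("held post top f/b, base f",[590,-160,171],[590,-168,171],[590,-160,145])
g("end plate top in/out, spacer1 top f/b",[593.5,-224.7,74],[593.5,-236,74],[593.5,-180,76],[593.5,-194,76])
E
```

```text
first post top f/b, base f [[343.0, 450.0], [343.0, 477.0], [342.0, 415.0]]
held post top f/b, base f [[330.0, 480.0], [329.0, 519.0], [330.0, 428.0]]
end plate top in/out, spacer1 top f/b [[340.0, 540.0], [340.0, 572.0], [342.0, 405.0], [342.0, 450.0]]
```

Request:
jog_arm(increments=[[0,0,25,0,5],[0,0,45,0,5],[0,0,62,0,5],[0,0,70,0,5],[0,0,73,0,5],[0,0,74.5,0,5],[0,0,75,0,5],[0,0,75,0,5]])

```text
t: 15.2
tool_pos: [0.5941, -0.1643, 0.0619]
eef_rot: [0.001, 0.705, 0.709, 0.001]
force: [0.1, -1.0, 2.6]
grip_width: 0.013
finger_force: 35.0
```

Floor contact felt. I'll release, lift, and bring closed fingers down behind the plate.

Request:
jog_arm(increments=[[0,0,-0.5,0,36],[0,0,-0.5,0,36],[0,0,-1,0,36],[0,0,-25,0,36],[0,0,-60,0,36],[25,-0.5,-60,0,0],[49.5,-0.5,-60,0,0],[49.5,-0.5,-60,0,0],[49.5,-0.5,-60,0,0],[49.5,-0.5,-60,0,0],[49.5,-0.5,-25,0,0],[49.5,-0.5,5,0,0],[49.5,-0.5,20,0,0],[49.5,-0.5,29,0,0],[49.5,-0.5,34,0,0],[49.5,-0.5,34,0,0],[49.5,-0.5,34,0,0]])

```text
t: 16.9
tool_pos: [0.5932, -0.1148, 0.0277]
eef_rot: [0.001, 0.705, 0.709, 0.0]
force: [-1.0, -1.0, 0.2]
grip_width: 0.0007
finger_force: 0.0
```

Request:
jog_arm(increments=[[-4,0,0,0,0],[-8,0,0,0,0],[-10,0,0,0,0],[-12,0,0,0,0],[-14,0,0,0,0],[-16,0,0,0,0],[-18,0,0,0,0],[-19,0,0,0,0],[-20,0,0,0,0],[-20,0,0,0,0]])

```text
t: 17.9
tool_pos: [0.5925, -0.135, 0.0267]
eef_rot: [0.0, 0.705, 0.709, -0.0]
force: [0.7, 0.3, 0.6]
grip_width: 0.0006
finger_force: 0.1
```

Request:
jog_arm(increments=[[-1,0,0,0,0],[-2,0,0,0,0],[-3,0,0,0,0],[-4,0,0,0,0],[-5,0,0,0,0],[-6,0,0,0,0],[-6,0,0,0,0]])

```text
t: 18.6
tool_pos: [0.5925, -0.141, 0.0267]
eef_rot: [0.0, 0.705, 0.709, -0.0]
force: [-0.2, 1.7, 0.1]
grip_width: 0.0004
finger_force: 0.4
```

```bash
python3 - <<'E'
from h import *
import pickle
s=arm.sense(); im=eyes.grab_frame("wrist")[:,:,::-1]; pickle.dump(s,open("w7.pkl","wb")); cv2.imwrite("pics/w7.png",im)
sc=eyes.grab_frame("scene")[:,:,::-1]; sd=eyes.grab_frame("side")[:,:,::-1]
cv2.imwrite("pics/c7.png",np.hstack([cv2.resize(im[120:360,200:440],(400,400),interpolation=2),cv2.resize(sd[145:245,265:365],(400,400),interpolation=2)]))
K,C=cam("wrist",s); print(s["tool_pos"],s["force"])
E
```

```text
[ 0.59249978 -0.14102021  0.0267165 ] [-0.15487025  1.72736997  0.12367063]
```

View pics/c7.png

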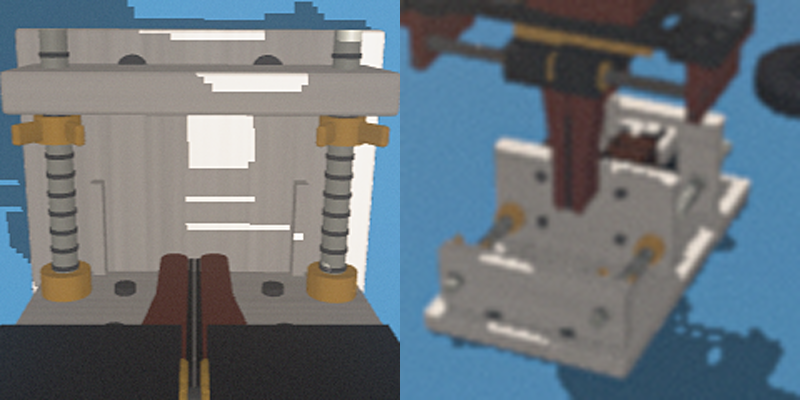

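The fingers press mid-plate. The plate is sliding, and a spacer is visible upright behind it. I'll keep pushing with 1 mm steps.

Request:
jog_arm(increments=[[-1,0,0,0,0],[-2,0,0,0,0],[-3,0,0,0,0],[-3,0,0,0,0]])

```text
t: 19.15
tool_pos: [0.5925, -0.1437, 0.0267]
eef_rot: [-0.0, 0.705, 0.709, -0.0]
force: [0.9, 2.3, -0.7]
grip_width: 0.0007
finger_force: 0.9
```

Request:
jog_arm(increments=[[-1,0,0,0,0],[-2,0,0,0,0],[-2,0,0,0,0]])

```text
t: 19.45
tool_pos: [0.5925, -0.1459, 0.0267]
eef_rot: [0.0, 0.705, 0.709, -0.0]
force: [0.2, 2.4, -0.2]
grip_width: 0.0003
finger_force: 0.8
```

Request:
jog_arm(increments=[[-1,0,0,0,0],[-2,0,0,0,0],[-2,0,0,0,0]])

```text
t: 19.75
tool_pos: [0.5925, -0.1471, 0.0268]
eef_rot: [-0.0, 0.705, 0.71, 0.0]
force: [-0.7, 4.5, -0.8]
grip_width: 0.0006
finger_force: 2.2
```

Request:
jog_arm(increments=[[-1,0,0,0,0],[-1,0,0,0,0]])

```text
t: 19.95
tool_pos: [0.5925, -0.1471, 0.0267]
eef_rot: [-0.001, 0.704, 0.71, 0.0]
force: [-1.2, 6.6, 0.9]
grip_width: 0.0003
finger_force: 3.4
```

Request:
jog_arm(increments=[[-1,0,0,0,0],[-1,0,0,0,0]])

```text
t: 20.15
tool_pos: [0.5925, -0.147, 0.0267]
eef_rot: [-0.001, 0.704, 0.71, 0.001]
force: [-0.7, 9.6, 2.3]
grip_width: 0.0008
finger_force: 4.6
```

Request:
jog_arm(increments=[[-1,0,0,0,0],[-1,0,0,0,0]])

```text
t: 20.35
tool_pos: [0.5925, -0.147, 0.0268]
eef_rot: [-0.001, 0.704, 0.71, 0.001]
force: [-1.3, 11.7, 2.8]
grip_width: 0.0006
finger_force: 5.7
```

The plate stopped firmly at TCP y=-0.147. To tell the row from the stop nuts, I'll back off, lift and look from above.

Request:
jog_arm(increments=[[6,0,0,0,0],[12,0,0,0,0],[12,0,0,0,0],[12,0,-40,0,0],[12,0,-80,0,0],[12,0,-120,0,0],[5,0,-160,0,0],[5,0,-175,0,0],[5,0,-175,0,0],[5,0,-175,0,0],[5,0,-175,0,0]])

```text
t: 21.45
tool_pos: [0.5914, -0.1456, 0.1996]
eef_rot: [-0.001, 0.705, 0.71, -0.001]
force: [0.6, 0.1, 0.3]
grip_width: 0.0004
finger_force: 0.0
```

```bash
python3 - <<'E'
from h import *
import pickle
s=arm.sense(); im=eyes.grab_frame("wrist")[:,:,::-1]; pickle.dump(s,open("w8.pkl","wb")); cv2.imwrite("pics/w8.png",im)
print(s["tool_pos"],s["eef_rot"])
K,C=cam("wrist",s); c=proj(K,C,[.593,-.18,.074])[0].round().astype(int); print(c)
x0,y0=c[0]-70,c[1]-65
cv2.imwrite("pics/c8.png",cv2.resize(im[y0:y0+130,x0:x0+140],None,fx=4.5,fy=4.5,interpolation=2)); print(x0,y0)
E
```

```text
[ 0.59141358 -0.14558769  0.19956285] [-0.00136032  0.70470002  0.70950347 -0.00092617]
[319 259]
249 194
```

View pics/c8.png

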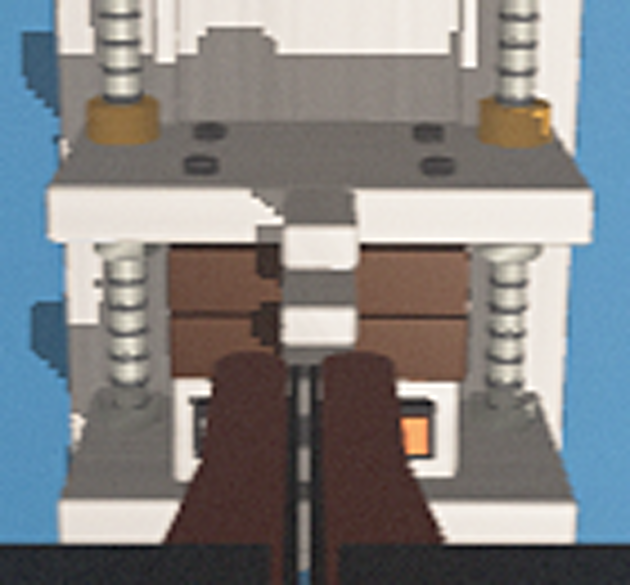

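The top view shows the plate's front edge at row 242, spacer 2's top at rows 246–315, spacer 1's at 313–380, the cell's at 380–478, and the end plate edge near 500. Both spacers stand upright. Now the gaps.

```bash
python3 - <<'E'
from h import *
import pickle
K,C=cam("wrist",pickle.load(open("w8.pkl","rb")))
f=lambda u,v,z:(ray(K,C,(249+(u-1.75)/4.5,194+(v-1.75)/4.5),z)*1000).round(1)
for n,a in dict(plate_front=(48,242,.074),plate_frontR=(592,242,.074),plate_back=(48,187,.074),sp2_front_vis=(170,246,.076),sp12=(170,314,.076),sp12R=(467,316,.076),sp1_back=(172,380,.076),sp1_backR=(467,380,.076),cell_front_behind=(172,380,.067),cell_back=(175,480,.067),cell_backR=(459,478,.067),end_in=(60,500,.074),end_inR=(578,502,.074),end_out=(60,545,.074),lug_f=(320,270,.1),lug_b=(320,226,.1),p1_f=(320,306,.102),p1_b=(320,347,.102),nutback=(128,262,.05)).items(): print(n,f(*a))
K,C=cam("wrist",pickle.load(open("w1.pkl","rb")))
g=lambda u,v,z:(ray(K,C,(240+(u-.9)/2.8,120+(v-.9)/2.8),z)*1000).round(1)
print("w1 nut y+ / y- edges", g(80,315,.05),g(80,348,.05),"cell foot",g(110,367,.012))
E
```

```text
plate_front [ 539.7 -169.9   74. ]
plate_frontR [ 647.2 -169.1   74. ]
plate_back [ 540.1 -158.6   74. ]
sp2_front_vis [ 564.  -169.9   76. ]
sp12 [ 563.8 -184.1   76. ]
sp12R [ 622.8 -184.    76. ]
sp1_back [ 564.  -198.1   76. ]
sp1_backR [ 623.3 -197.6   76. ]
cell_front_behind [ 563.2 -201.6   67. ]
cell_back [ 563.5 -224.1   67. ]
cell_backR [ 623.2 -223.2   67. ]
end_in [ 540.3 -225.5   74. ]
end_inR [ 647.2 -225.2   74. ]
end_out [ 540.  -235.8   74. ]
lug_f [ 593.3 -166.9  100. ]
lug_b [ 593.3 -158.6  100. ]
p1_f [ 593.4 -173.2  102. ]
p1_b [ 593.4 -181.1  102. ]
nutback [ 552.8 -181.5   50. ]
w1 nut y+ / y- edges [ 552.9 -169.3   50. ] [ 552.5 -181.    50. ] cell foot [ 558.8 -199.8   12. ]
```

```bash
python3 - <<'E'
from h import *
import pickle
K,C=cam("wrist",pickle.load(open("w1.pkl","rb")))
for y in (-195,-197,-199,-201): print(y,[((proj(K,C,np.array([593,a,z])/1000)[0]-[240,120])*2.8+.9)[1].round(1) for a,z in((y,12),(y,67),(y-27,67))])
im=cv2.imread("pics/w1.png"); g=cv2.cvtColor(im,6)
for u in (286,296,330,336): print(u,g[248:296,u].tolist())
E
```

```text
-195 [np.float64(355.4), np.float64(403.4), np.float64(478.9)]
-197 [np.float64(360.4), np.float64(409.1), np.float64(484.3)]
-199 [np.float64(365.4), np.float64(414.8), np.float64(489.8)]
-201 [np.float64(370.4), np.float64(420.5), np.float64(495.2)]
286 [129, 130, 110, 43, 56, 51, 53, 52, 56, 54, 54, 51, 45, 50, 72, 106, 105, 103, 108, 172, 211, 223, 224, 221, 224, 238, 76, 47, 67, 71, 179, 238, 233, 232, 231, 232, 232, 236, 149, 88, 231, 218, 216, 221, 202, 99, 103, 104]
296 [128, 135, 107, 52, 56, 56, 52, 51, 50, 53, 55, 55, 56, 54, 75, 105, 105, 103, 107, 177, 216, 225, 226, 223, 227, 233, 214, 163, 170, 169, 172, 168, 168, 166, 165, 154, 151, 152, 157, 186, 227, 222, 219, 220, 200, 99, 102, 104]
330 [133, 139, 115, 47, 58, 58, 55, 54, 59, 56, 60, 58, 54, 57, 59, 108, 110, 107, 105, 165, 218, 233, 231, 231, 234, 248, 102, 50, 81, 77, 144, 187, 183, 182, 182, 181, 182, 188, 130, 104, 240, 229, 228, 233, 107, 105, 103, 104]
336 [178, 183, 120, 48, 56, 54, 58, 56, 52, 58, 52, 56, 57, 55, 63, 107, 105, 107, 105, 167, 218, 233, 232, 231, 233, 242, 204, 94, 115, 113, 113, 110, 110, 108, 110, 110, 108, 137, 137, 151, 237, 232, 229, 236, 105, 105, 105, 105]
```

Cell front is ≈-198, giving a gap of ≈49 mm. The row should be solid at ≈-170, close to the 22 mm stop at -171. I'll feel for play by nudging the spacer posts towards the cell.

Request:
jog_arm(increments=[[-34.5,2.3,30,0,36],[-34.5,2.3,60,0,36],[-34.5,2.3,60,0,36],[-34.5,2.3,60,0,36],[-34.5,2.3,100,0,36],[-34.5,2.3,125,0,36],[-34.5,2.3,134,0,36],[-34.5,2.3,138,0,36],[-34.5,2.3,138,0,36],[-34.5,2.3,138,0,36]])

```text
t: 22.5
tool_pos: [0.5963, -0.1802, 0.0654]
eef_rot: [0.001, 0.705, 0.71, 0.001]
force: [1.0, -0.4, 0.6]
grip_width: 0.0362
finger_force: 0.0
```

Request:
jog_arm(increments=[[0,0,0,0,5],[0,0,0,0,5],[0,0,0,0,5],[0,0,0,0,5],[0,0,0,0,5]], force=20)

```text
t: 23.0
tool_pos: [0.595, -0.1803, 0.0641]
eef_rot: [0.0, 0.705, 0.709, -0.0]
force: [-1.8, -0.3, 4.3]
grip_width: 0.0134
finger_force: 20.0
```

Request:
jog_arm(increments=[[-1,0,0,0,5],[-1,0,0,0,5]])

```text
t: 23.2
tool_pos: [0.595, -0.1803, 0.0641]
eef_rot: [-0.0, 0.705, 0.71, 0.0]
force: [-2.4, 2.5, 6.4]
grip_width: 0.0136
finger_force: 20.0
```

Request:
jog_arm(increments=[[-1,0,0,0,5],[-1,0,0,0,5]])

```text
t: 23.4
tool_pos: [0.5951, -0.1803, 0.0641]
eef_rot: [-0.001, 0.704, 0.71, 0.001]
force: [-2.5, 4.4, 6.6]
grip_width: 0.0138
finger_force: 20.0
```

Request:
jog_arm(increments=[[-1,0,-2.5,0,5],[-2,0,-2.5,0,5],[-2,0,-2.5,0,5]])

```text
t: 23.7
tool_pos: [0.5949, -0.1831, 0.0656]
eef_rot: [-0.001, 0.705, 0.71, 0.0]
force: [0.2, 4.8, -4.1]
grip_width: 0.0137
finger_force: 20.0
```

Request:
jog_arm(increments=[[-1,0,0,0,5],[-2,0,0,0,5],[-2,0,0,0,5]])

```text
t: 24.0
tool_pos: [0.5949, -0.1852, 0.0658]
eef_rot: [-0.001, 0.705, 0.71, 0.0]
force: [-0.2, 5.1, -3.6]
grip_width: 0.0137
finger_force: 20.0
```

The grip moved about 5 mm at only 5 N, so either the pads slipped or the row has play. I'll set down, release, lift and measure numerically.

Request:
jog_arm(increments=[[1,0,2,0,5],[1,0,2,0,36],[1,0,2,0,36],[1,0,2,0,36],[1,0,-30,0,36],[1,0,-70,0,50],[35,0,-110,0,70],[45,-2,-135,0,87],[45,-2,-135,0,87],[45,-2,-135,0,87],[45,-2,-135,0,87],[45,-2,-135,0,87]])

```text
t: 25.2
tool_pos: [0.592, -0.1422, 0.1997]
eef_rot: [-0.001, 0.705, 0.709, -0.001]
force: [-0.2, 0.0, 0.1]
grip_width: 0.0862
finger_force: 0.0
```

```bash
cat > prof.py <<'E'
from h import *
import sys
def prof(img,s,tag):
    K,C=cam("wrist",s); g=cv2.cvtColor(img,cv2.COLOR_BGR2GRAY)
    for name,x in (("xL",572),("xR",615),("mid",593.3)):
        print(tag,name)
        out=[]
        for y in np.arange(-140,-245,-1.):
            u,v=proj(K,C,np.array([x,y,76])/1000)[0]
            p=cv2.getRectSubPix(img,(1,1),(float(u),float(v)))[0,0]; out.append("%d:%s"%(-y,"/".join(map(str,p//10))))
        print(" ".join(out))
E
python3 - <<'E'
from prof import *
import pickle
s=arm.sense(); im=np.ascontiguousarray(eyes.grab_frame("wrist")[:,:,::-1]); pickle.dump(s,open("w9.pkl","wb")); cv2.imwrite("pics/w9.png",im)
print(s["t"],s["tool_pos"],s["eef_rot"])
prof(cv2.imread("pics/w8.png"),pickle.load(open("w8.pkl","rb")),"w8")
prof(im,s,"w9")
E
```

```text
25.2 [ 0.59203692 -0.14218123  0.19972071] [-0.00088365  0.70522136  0.70898622 -0.00077273]
w8 xL
140:12/13/13 141:12/13/13 142:12/13/13 143:12/13/13 144:12/13/13 145:7/8/8 146:6/6/6 147:7/6/7 148:7/7/7 149:9/9/9 150:10/10/11 151:9/10/10 152:7/7/7 153:7/7/7 154:6/6/6 155:7/6/7 156:10/10/11 157:10/11/11 158:15/16/17 159:21/22/23 160:22/23/23 161:22/23/23 162:22/23/23 163:22/22/23 164:22/22/23 165:22/22/23 166:22/22/23 167:22/23/23 168:22/23/23 169:14/15/16 170:3/4/5 171:6/7/9 172:7/8/11 173:6/8/11 174:6/8/11 175:6/8/11 176:6/8/11 177:6/8/11 178:6/7/11 179:6/8/10 180:6/7/11 181:6/7/10 182:6/7/10 183:5/7/9 184:4/5/7 185:5/6/9 186:6/8/11 187:6/8/11 188:6/7/10 189:6/7/10 190:6/7/10 191:6/7/10 192:6/7/10 193:6/7/10 194:5/7/9 195:5/6/9 196:5/6/9 197:4/5/8 198:6/6/7 199:10/11/13 200:8/9/10 201:8/8/11 202:5/5/7 203:4/4/6 204:5/5/7 205:4/5/7 206:4/5/7 207:4/4/7 208:4/5/7 209:4/5/7 210:4/4/7 211:4/4/7 212:4/4/7 213:4/5/7 214:4/5/7 215:4/5/7 216:4/4/7 217:4/4/7 218:4/4/7 219:4/4/7 220:4/4/7 221:4/4/7 222:4/4/7 223:4/4/7 224:4/4/7 225:4/4/7 226:4/4/7 227:4/4/7 228:4/4/7 229:4/4/7 230:4/4/7 231:4
[... 5728 characters left out ...]
11/12/12 191:18/19/20 192:22/23/23 193:22/22/23 194:21/22/23 195:21/22/23 196:21/22/23 197:21/22/22 198:20/21/21 199:21/21/22 200:22/22/23 201:22/23/23 202:23/23/24 203:12/13/13 204:10/10/10 205:10/10/11 206:10/10/11 207:11/11/11 208:10/11/11 209:11/11/11 210:10/10/11 211:10/10/11 212:9/9/10 213:17/18/19 214:21/22/23 215:21/22/23 216:21/22/23 217:21/22/23 218:21/22/22 219:21/22/22 220:11/12/12 221:9/10/10 222:9/10/10 223:9/9/10 224:13/13/14 225:19/20/21 226:21/22/23 227:22/22/23 228:21/22/23 229:21/22/23 230:21/22/23 231:21/22/23 232:21/22/23 233:21/22/22 234:21/22/22 235:20/21/22 236:20/21/22 237:21/22/22 238:21/22/23 239:19/20/19 240:17/15/11 241:18/14/8 242:18/14/9 243:18/14/9 244:18/14/9
```

Measured from the profiles: the cell has not moved, its front is at ≈-198.5 and both spacers stand upright. Plate and spacers are now 7 mm back. For an exact travel check I'll touch the fixed cross bar (jig y=102) with the closed fingers as a datum, then push the plate home and compare.

Request:
jog_arm(increments=[[27,1,0,0,0],[27,1,40,0,0],[27,1,60,0,0],[27,1,60,0,0],[27,1,60,0,0],[27,1,100,0,0],[27,1,135,0,0],[27,1,160,0,0],[27,1,175,0,0],[27,1,181,0,0],[27,1,181,0,0],[27,1,181,0,0]])

```text
t: 26.45
tool_pos: [0.5948, -0.1143, 0.0217]
eef_rot: [0.001, 0.705, 0.709, 0.001]
force: [-0.8, 0.4, -0.8]
grip_width: 0.0005
finger_force: 0.0
```

Request:
jog_arm(increments=[[3,0,0,0,0],[6,0,0,0,0],[8,0,0,0,0],[9,0,0,0,0],[10,0,0,0,0],[11,0,0,0,0],[11,0,0,0,0]])

```text
t: 27.15
tool_pos: [0.5936, -0.103, 0.0202]
eef_rot: [-0.0, 0.705, 0.71, -0.0]
force: [-0.1, 0.0, -0.1]
grip_width: 0.0003
finger_force: 0.0
```

Request:
jog_arm(increments=[[1,0,0,0,0],[2,0,0,0,0],[2,0,0,0,0]])

```text
t: 27.45
tool_pos: [0.5936, -0.101, 0.0202]
eef_rot: [-0.0, 0.705, 0.71, 0.0]
force: [0.2, -0.6, -0.9]
grip_width: 0.0005
finger_force: 0.0
```

Request:
jog_arm(increments=[[1,0,0,0,0],[2,0,0,0,0],[2,0,0,0,0]])

```text
t: 27.75
tool_pos: [0.5936, -0.099, 0.0203]
eef_rot: [-0.0, 0.705, 0.71, 0.0]
force: [-0.2, 0.2, 0.1]
grip_width: 0.0003
finger_force: 0.0
```

Request:
jog_arm(increments=[[1,0,0,0,0],[2,0,0,0,0],[2,0,0,0,0]])

```text
t: 28.05
tool_pos: [0.5936, -0.097, 0.0203]
eef_rot: [0.0, 0.705, 0.71, 0.0]
force: [-0.1, 0.2, -1.1]
grip_width: 0.0003
finger_force: 0.0
```

Request:
jog_arm(increments=[[1,0,0,0,0],[2,0,0,0,0],[2,0,0,0,0]])

```text
t: 28.35
tool_pos: [0.5936, -0.095, 0.0203]
eef_rot: [-0.0, 0.705, 0.71, 0.0]
force: [0.1, 0.2, 0.8]
grip_width: 0.0004
finger_force: 0.0
```

Request:
jog_arm(increments=[[-10,0,0,0,0],[-10,0,0,0,0],[-10,0,7,0,0],[-10,0,12,0,0],[-9,0,12,0,0],[-8,0,12,0,0],[-7,0,12,0,0],[-6,0,12,0,0],[-6,0,12,0,0]])

```text
t: 29.25
tool_pos: [0.5929, -0.104, 0.0077]
eef_rot: [0.001, 0.705, 0.709, -0.001]
force: [0.3, -7.4, -5.9]
grip_width: 0.0007
finger_force: 3.7
```

Request:
jog_arm(increments=[[1,0,0,0,0],[2,0,0,0,0],[2,0,0,0,0]])

```text
t: 29.55
tool_pos: [0.5928, -0.104, 0.0077]
eef_rot: [0.001, 0.706, 0.708, -0.002]
force: [0.1, -11.9, -4.9]
grip_width: 0.0004
finger_force: 5.8
```

Request:
jog_arm(increments=[[1,0,0,0,0],[2,0,0,0,0],[2,0,0,0,0]])

```text
t: 29.85
tool_pos: [0.5929, -0.1041, 0.0078]
eef_rot: [0.002, 0.706, 0.708, -0.003]
force: [0.4, -15.7, -5.2]
grip_width: 0.0004
finger_force: 8.0
```

Bar contact is at TCP y=-0.104. For a clean travel measurement I'll grip the lug, pull the plate fully back, then push it to its limit in the same grip.

Request:
jog_arm(increments=[[-12,0,0,0,0],[-12,0,0,0,0],[-12,0,-40,0,0],[-12,0,-80,0,0],[-12,0,-122,0,30],[-12,0,-122,0,36],[-40,0.4,-122,0,36],[-55.5,0.4,-122,0,36],[-55.5,0.4,-122,0,36],[-55.5,0.4,-122,0,36],[-55.5,0.4,-90,0,36],[-55.5,0.4,-65,0,36],[-55.5,0.4,-52,0,36],[-55.5,0.4,-51,0,36],[-55.5,0.4,-51,0,36],[-55.5,0.4,-51,0,36]])

```text
t: 31.45
tool_pos: [0.5953, -0.1524, 0.0605]
eef_rot: [0.001, 0.705, 0.71, 0.001]
force: [-0.7, -1.0, -0.1]
grip_width: 0.0362
finger_force: 0.0
```

Request:
jog_arm(increments=[[0,0,0,0,5],[0,0,0,0,5],[0,0,0,0,5],[0,0,0,0,5],[0,0,0,0,5]], force=50)

```text
t: 31.95
tool_pos: [0.5942, -0.1528, 0.0597]
eef_rot: [0.0, 0.705, 0.709, -0.0]
force: [-2.6, 0.5, 5.2]
grip_width: 0.0131
finger_force: 50.0
```

Request:
jog_arm(increments=[[3,0,-0.5,0,5],[6,0,-0.5,0,5],[9,0,-0.5,0,5],[11,0,-0.5,0,5],[12,0,-0.5,0,5],[13,0,-0.5,0,5],[14,0,-0.5,0,5],[14,0,-0.5,0,5]])

```text
t: 32.75
tool_pos: [0.5942, -0.139, 0.0597]
eef_rot: [0.0, 0.705, 0.709, -0.0]
force: [-1.7, -2.1, 2.0]
grip_width: 0.0133
finger_force: 50.0
```

Request:
jog_arm(increments=[[1,0,0,0,5],[2,0,0,0,5],[2,0,0,0,5]])

```text
t: 33.05
tool_pos: [0.5942, -0.139, 0.0597]
eef_rot: [0.001, 0.705, 0.709, -0.001]
force: [-0.6, -6.8, 1.2]
grip_width: 0.013
finger_force: 50.0
```

Fully back at TCP y=-139.0, so the stop nuts would be at -161.0. Now push.

Request:
jog_arm(increments=[[-3,0,0,0,5],[-6,0,0,0,5],[-9,0,0,0,5],[-12,0,0,0,5],[-14,0,0,0,5],[-16,0,0,0,5],[-17,0,0,0,5],[-18,0,0,0,5],[-19,0,0,0,5],[-20,0,0,0,5],[-20,0,0,0,5]])

```text
t: 34.15
tool_pos: [0.5943, -0.1569, 0.0597]
eef_rot: [-0.0, 0.705, 0.709, -0.0]
force: [-2.6, 2.9, 2.8]
grip_width: 0.0129
finger_force: 50.0
```

Request:
jog_arm(increments=[[-1,0,0,0,5],[-2,0,0,0,5],[-2,0,0,0,5]])

```text
t: 34.45
tool_pos: [0.5943, -0.159, 0.0597]
eef_rot: [0.0, 0.705, 0.709, -0.0]
force: [-3.3, 1.7, 3.0]
grip_width: 0.0132
finger_force: 50.0
```

Request:
jog_arm(increments=[[-1,0,0,0,5],[-2,0,0,0,5],[-2,0,0,0,5]])

```text
t: 34.75
tool_pos: [0.5943, -0.1598, 0.0597]
eef_rot: [-0.0, 0.705, 0.71, 0.0]
force: [-4.0, 4.0, 4.1]
grip_width: 0.0129
finger_force: 50.0
```

Request:
jog_arm(increments=[[-1,0,0,0,5],[-2,0,0,0,5],[-2,0,0,0,5]])

```text
t: 35.05
tool_pos: [0.5942, -0.1598, 0.0597]
eef_rot: [-0.001, 0.704, 0.71, 0.001]
force: [-4.2, 8.7, 5.0]
grip_width: 0.0132
finger_force: 50.0
```

Request:
jog_arm(increments=[[-1,0,0,0,5],[-2,0,0,0,5],[-2,0,0,0,5]])

```text
t: 35.35
tool_pos: [0.5942, -0.1598, 0.0597]
eef_rot: [-0.002, 0.704, 0.711, 0.001]
force: [-5.5, 12.7, 5.0]
grip_width: 0.0132
finger_force: 50.0
```

Travel is 20.8 mm to a hard limit, 1.2 mm short of the stop nuts. That matches the measured gap of 49 mm, so the row of two spacers is what stops the plate. The odd nudge result is explained by the spacers pivoting over the cell's top edge, so there was no play. I'll press a bit firmer, relieve the side loads and hold.

Request:
jog_arm(increments=[[-1.5,-1,-1.5,0,5],[-3,-2,-2.5,0,5],[-3,-2,-2.5,0,5],[-3,-2,-2.5,0,5],[-3,-2,-2.5,0,5]])

```text
t: 35.85
tool_pos: [0.5941, -0.1597, 0.0599]
eef_rot: [-0.003, 0.703, 0.711, 0.004]
force: [8.6, 16.7, -17.6]
grip_width: 0.0132
finger_force: 50.0
```

Request:
jog_arm(increments=[[0,0,0,0,5],[0,0,0,0,5],[0,0,0,0,5],[0,0,0,0,5],[0,0,0,0,5],[0,0,0,0,5],[0,0,0,0,5],[0,0,0,0,5]])

```text
t: 36.65
tool_pos: [0.5941, -0.1597, 0.0599]
eef_rot: [-0.003, 0.703, 0.711, 0.004]
force: [7.8, 17.7, -17.2]
grip_width: 0.0134
finger_force: 50.0
```

```bash
python3 - <<'E'
from h import *
s=arm.sense(); im=np.ascontiguousarray(eyes.grab_frame("wrist")[:,:,::-1]); cv2.imwrite("pics/w10.png",im)
K,C=cam("wrist",s); print(s["t"],s["tool_pos"],s["force"],s["ft_torque"])
for x in (570,617):
  print(x," ".join("%d:%s"%(-y,"/".join(map(str,cv2.getRectSubPix(im,(1,1),tuple(map(float,proj(K,C,np.array([x,y,76])/1000)[0])))[0,0]//10))) for y in range(-150,-206,-2)))
E
```

```text
36.65 [ 0.59414202 -0.15974868  0.0598885 ] [  7.81113822  17.67285963 -17.21270415] [ 3.8712643  -1.86472643 -0.06450688]
570 150:7/7/7 152:6/6/6 154:6/7/7 156:10/11/11 158:13/13/14 160:13/13/14 162:19/20/21 164:22/23/23 166:22/23/24 168:22/23/24 170:4/4/6 172:5/7/10 174:5/5/8 176:4/5/7 178:4/4/4 180:4/4/4 182:4/4/4 184:4/4/4 186:4/4/4 188:4/4/4 190:4/4/4 192:4/4/4 194:4/4/4 196:4/4/4 198:4/4/4 200:4/4/4 202:4/4/4 204:4/4/4
617 150:7/8/8 152:7/6/7 154:8/8/9 156:10/11/11 158:12/13/14 160:13/13/14 162:23/24/24 164:23/23/24 166:23/23/24 168:22/23/24 170:4/5/6 172:8/10/14 174:5/5/8 176:4/5/7 178:4/4/5 180:5/5/5 182:5/4/5 184:4/4/4 186:4/4/5 188:4/4/4 190:4/4/4 192:4/4/4 194:4/4/4 196:4/4/4 198:4/4/4 200:4/4/4 202:4/4/4 204:4/4/4
```

Request:
jog_arm(increments=[[0,1,1.9,0,5],[0,1,1.9,0,5],[0,1,1.9,0,5],[0,1,1.9,0,5],[0,1,1.9,0,5],[0,1,1.9,0,5]])

```text
t: 37.3
tool_pos: [0.5942, -0.1598, 0.0598]
eef_rot: [-0.003, 0.703, 0.711, 0.003]
force: [0.0, 17.9, 0.2]
grip_width: 0.0132
finger_force: 50.0
```

A clean 18 N push along the row, with no side load and the position steady. I'm handing it in.

```bash
python3 -c "
from workcell import arm
print(arm.close_job())"
```

```text
the job is handed in; nothing more can be done
None
```

The job is handed in: two spacers stand upright between cell and plate, and the gripper holds the plate's lug with a steady 18 N push (plate stopped at 20.8 of 22 mm travel, on the row rather than the nuts by force and image measurement); the cell did not shift in the images I compared, and the two spare spacers stayed in the rack.

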